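# Set a pollen trap to collecting

## Task

Set the pollen trap on the counter to collecting: push its drawer fully home so that the drawer front closes against the end of the box, and push the sheet-metal bypass gate across to its stop so that the bypass slot is covered. Push both with the fingertips, not with the arm or the body of the gripper; pick nothing up, do not shove the trap along the counter, and leave the smoker, funnel, jar and hive tool where they are.

Things in the scene. Friction and masses are not known exactly. Their poses are not given: they have to be found in the camera images.
- trap: Pollen trap: low loose pine box, 250 mm wide (x) by 420 long (y), 105 high, wire screen in its top; about 3.6 kg, slides on the counter if pushed with 20 N or more. Origin: centre of its underside, z up; all axes below are its axes. Drawer in the +y end; entrance and gate on the -y end, where a landing board (top 26 mm up) stands out 62 mm over the full width.
- drawer (a joint): How far the drawer is out of the box (m), along the trap's +y: 0 = fully home, at its hard stop; up to 0.20. About 2 N of friction, no spring: it stays where it is left.
- drawer_face (a point): Centre of the outer (+y) face of the drawer's front board, 55 mm above the counter; moves with the drawer. Board 230 mm wide (x), 18 thick (y), from 10 to 86 mm above the counter, with a finger notch 64 wide and 12 deep in the middle of its top edge. Push it towards the trap's -y; when home the face lies 228.5 mm from the trap's origin.
- gate (a joint): How far the bypass gate is open (m), towards the trap's -x: 0 = closed, at its stop, slot covered; up to 0.07. About 1.5 N of friction, no spring: it stays where it is left. Slot 60 mm wide, gate 80 mm.
- gate_tab (a point): Centre of the pushed (-x) face of the gate's tab. The gate is a thin bare metal plate sliding along x on the entrance end; its -x edge is folded out into an upright tab, 3 mm thick (x), standing out 36 mm from the box (y; this point: 21 mm), from 55 to 100 mm above the counter (this point: 80). Push it towards the trap's +x. Over the landing board the space is free.
- smoker: Bystander: bee smoker, a steel can of 106 mm diameter with a cone lid, 295 mm high, and wood-and-black bellows reaching 125 mm from the can's axis along its +y. Loose. Origin under the can's centre.
- funnel: Bystander: steel funnel standing mouth down, 124 mm across, 125 mm high. Loose. Origin at the centre of its underside.
- jar: Bystander: small amber glass jar with a steel cap, 60 mm diameter, 75 mm high. Loose. Origin at the centre of its underside.
- hive_tool: Bystander: flat steel hive tool lying loose on the trap's wire screen (which is 93.5 mm above the counter), 255 mm long (x) by 40 mm, 5 mm thick, one end turned up 22 mm. Origin under its middle.

How it is judged (in metres and radians):
At the end, for the whole second after the job is handed in: The drawer is within 5 mm of fully home and the bypass gate within 6 mm of its stop; the trap stands flat and at rest within 25 mm of where it began, and the smoker, funnel, jar and hive tool are upright (as they were) within 30 mm of their places (value of joint drawer below 0.005 m and value of joint gate below 0.006 m and distance of trap from where it was at the start of the episode below 0.025 m and angle between trap's own z axis and vertical below 0.03 rad and linear speed of trap below 0.01 m/s and distance of each of smoker, funnel, jar, hive_tool from where it was at the start of the episode below 0.03 m and angle between each of smoker, funnel, jar's own z axis and vertical below 0.1 rad); the robot touches nothing.
It fails at once if the trap is lifted or tipped (its underside more than 12 mm up, or tilted over 0.1 rad) (height (world z) of trap above 0.012 m or angle between trap's own z axis and vertical above 0.1 rad).
It fails at once if the trap is shoved along the counter (more than 25 mm) (distance of trap from where it was at the start of the episode above 0.025 m).
It fails at once if a bystander is picked up, carried or knocked (more than 30 mm from its place) (distance of any of smoker, funnel, jar, hive_tool from where it was at the start of the episode above 0.03 m).
It fails at once if the arm or the gripper's body, rather than the fingers, presses on the trap (over 10 N) (contact force between the arm and trap above 10 N).
It also fails if it takes over 56 s, if anything falls off the work surface, if the arm or the gripper's body presses on something with over 40 N, if the wrist force passes 120 N, or if a joint passes its speed limit or range.

## Robot

A 6-joint arm with a two-finger parallel gripper is mounted at the origin on the work surface. World frame = base frame: x ahead of the robot, y to its left, z up, the work surface at z = 0. Lengths are in m, angles in degrees, forces in N, time in s.
With the tool pointing down it reaches from about 0.35 to 0.875 m from the base axis. Payload 4.2 kg.
Tool frame: the origin (TCP) lies at the very end of the fingers, on their centre line; the grasp point (between the pads) lies behind it (r.grip_point_offset is the z of the grasp point in the tool frame, in m); z points along the fingers, y is the direction in which the jaws open and shut (so a half turn about z gives the same grasp; the last joint's range is limited). The gripper opens to 87 mm and grips with 3 to 60 N. Pads are 19 mm wide; open, the fingers measure 117 mm over their backs; the gripper's body (75 mm by 190 mm) begins 51 mm behind the grasp point.
Start: joints at [-59.84, 22.042, 0.453, 0, -68.411, -14.817], TCP at [0.165, -0.603, 0.223] pointing down, gripper open.
Joint ranges: [-179.83, 179.83], [-69.29, 118.12], [-61.27, 80.66], [-181.25, 117.63], [-171.15, -9.14], [-177.46, 177.46]. Speed limits (degrees/s): [159.86, 159.86, 180, 180, 180, 180].

## Interface

Orientations are given as a 3x3 rotation matrix whose columns are the frame's x, y, z axes.
In Python, from station import r, capture, workorder gives the robot as it stands. The module is installed in compiled form; this text tells all that it offers.
- The arm moves only by the shell command python3 -m crank 'ROWS'. ROWS is JSON, a list of rows, each an object with "delta_rot": the turn, a rotation vector about the tool's x, y, z in rad, a list of three; "linear": the shift along the tool's x, y, z in m, a list of three; "gripper": the opening in per cent of the stroke, from 0 (shut) to 100 (fully open). A call has 1 to 10 rows; each row shifts and turns the commanded pose from where the row before left it, along the tool's axes as they then stand; what a row does not reach is not made up. A row lasts 1/8 s, in which the tool goes at most 62.5 mm and 10.7 degrees, less where a joint would pass 70% of its speed; a pose out of reach is approached as far as the arm can. A call is refused whole if a number of a shift passes 0.0625 or a number of a turn 0.188, either way. A call with a gripper value outside its range is refused whole. The fingers move at their own pace and stop on an object; the grip force is fixed at half the most. Time passes only in rows, so rows that do not move let the fingers close. It gives the time, the measured TCP pose, the force and the opening at its end, in the units of the state.
- r.sense(): the state, without advancing time (a new reading comes with each control period).
- capture(name): name is "side" or "top" or "wrist"; returns a dict with "img" (384x512x3 uint8, blue, green, red), "fx", "fy", "cx", "cy" (pixels), "dist_coeffs" ([k1, k2, p1, p2, k3] as OpenCV has them; the pictures are not rectified), "world_from_camera" (4x4, takes a point from camera to world coordinates). Camera axes: x right, y down, z forward; pixel columns grow to the right and rows downward; lengths in m; the calibration is good to about 2 mm. A picture is of the moment at which its call begins. There is no depth.
- workorder.finish_job(): hands the job in, once; it reports no verdict.
The state is a dict: "time_s": time; "joints": joint angles; "joint_velocities": joint speeds; "effort": joint torques, N m; "tcp_pos": TCP position; "ee_rot": TCP orientation; "wrist_force": force on the tool from outside, world axes, zero at the start; "moment": the same for the moment, N m; "gripper_width": opening from 0.0 (shut) to 1.0 (fully open).
Only numpy, scipy, OpenCV 4.12 (cv2) and the standard library are available. Lean on these libraries where they do the work, as an engineer would, in place of code of your own. Each camera call takes 0.05 s, during which the arm holds its last target.

## Working session

There is one attempt and no reset: what is moved stays moved. The work goes in short steps, Python scripts to look and compute and a shell command to move; the robot and the scene stay as the last step left them, time stands still between calls to the robot, and variables do not carry over. Pictures are saved under pics/ and viewed, and the job is handed in when it is done.

```bash
mkdir -p pics; python3 - <<'E'
from station import r,capture
import cv2,numpy as np
s=r.sense();print(s['time_s'],s['tcp_pos'],s['ee_rot'],s['gripper_width'],r.grip_point_offset)
for n in ("side","top","wrist"):
    c=capture(n);cv2.imwrite(f"pics/{n}0.png",c["img"]);print(n,c["fx"],c["fy"],c["cx"],c["cy"],c["dist_coeffs"]);print(np.round(c["world_from_camera"],4))
    np.savez(f"{n}0.npz",**{k:np.array(v) for k,v in c.items()})
E
```

```text
0.0 [ 0.16523508 -0.60213288  0.22146048] [[-9.64413602e-01 -2.64397425e-01 -6.36531038e-04]
 [-2.64398183e-01  9.64411378e-01  2.07218196e-03]
 [ 6.59981993e-05  2.16673812e-03 -9.99997650e-01]] 1.003374894775045 -0.0187
side 441.50072956873174 441.50072956873174 260.7740061208129 187.40197798921486 [0.04915818 0.         0.         0.         0.        ]
[[-8.753e-01 -3.278e-01  3.554e-01  2.175e-01]
 [-4.835e-01  5.928e-01 -6.440e-01  6.250e-01]
 [ 4.000e-04 -7.356e-01 -6.774e-01  8.974e-01]
 [ 0.000e+00  0.000e+00  0.000e+00  1.000e+00]]
top 472.4470452830963 472.4470452830963 253.14875153452223 191.67925446902194 [-0.17810398  0.          0.          0.          0.        ]
[[ 0.006  -0.9803  0.1973  0.3675]
 [-1.     -0.0066 -0.0025 -0.1204]
 [ 0.0037 -0.1973 -0.9803  1.2848]
 [ 0.      0.      0.      1.    ]]
wrist 338.43104644053415 338.43104644053415 253.99723622730966 190.32547318737656 [-0.0048947  0.         0.         0.         0.       ]
[[-0.2645  0.9206  0.2873  0.086 ]
 [ 0.9644  0.2521  0.0801 -0.6251]
 [ 0.0013  0.2982 -0.9545  0.3834]
 [ 0.      0.      0.      1.    ]]
```

View pics/top0.png

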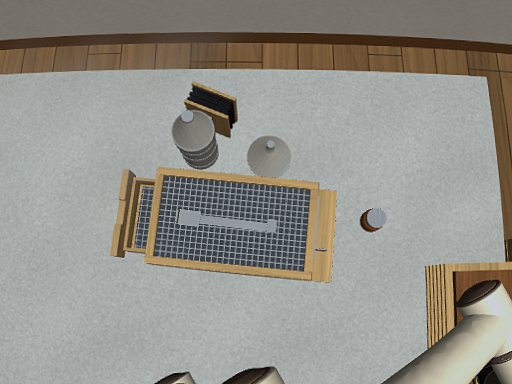

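View pics/side0.png

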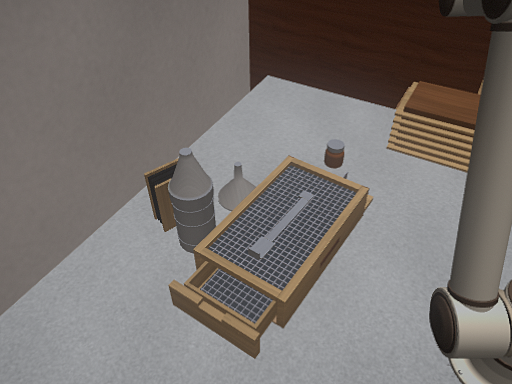

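View pics/wrist0.png

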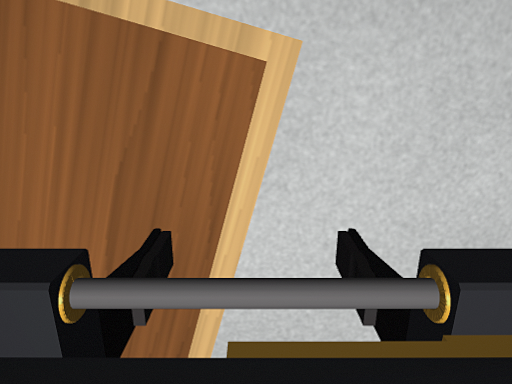

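The top view shows the drawer open at the left (world +y, front about x=123) and the gate tab at about (321,249). I'll enlarge it to measure.

```bash
python3 - <<'E'
import cv2
i=cv2.imread("pics/top0.png")
cv2.imwrite("pics/c1.png",cv2.resize(i[155:290,100:260],None,fx=5,fy=4.4,interpolation=cv2.INTER_CUBIC)[:600])
cv2.imwrite("pics/c2.png",cv2.resize(i[170:290,260:400],None,fx=5,fy=5,interpolation=cv2.INTER_CUBIC))
E
```

```text
(no output)
```

View pics/c1.png

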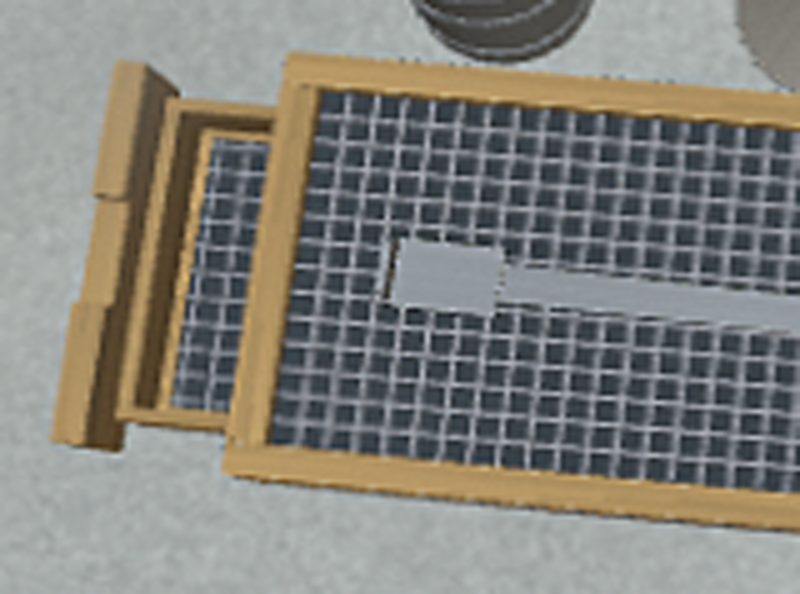

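View pics/c2.png

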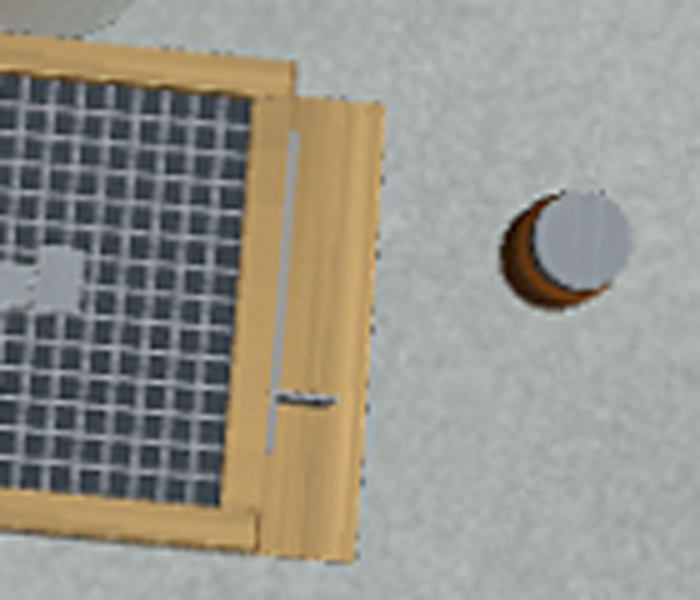

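```bash
cat > h.py <<'E'
import numpy as np,cv2
def pt(npz,u,v,z):
    c=np.load(npz) if isinstance(npz,str) else npz
    K=np.array([[c['fx'],0,c['cx']],[0,c['fy'],c['cy']],[0,0,1.]],float)
    n=cv2.undistortPoints(np.array([[[u,v]]],float),K,np.array(c['dist_coeffs'],float))[0,0]
    T=np.array(c['world_from_camera']);d=T[:3,:3]@[n[0],n[1],1];o=T[:3,3]
    return o+d*(z-o[2])/d[2]
def proj(c,P):
    c=np.load(c) if isinstance(c,str) else c
    K=np.array([[c['fx'],0,c['cx']],[0,c['fy'],c['cy']],[0,0,1.]],float)
    T=np.linalg.inv(np.array(c['world_from_camera']))
    rv=cv2.Rodrigues(T[:3,:3])[0]
    return cv2.projectPoints(np.array(P,float).reshape(-1,3),rv,T[:3,3],K,np.array(c['dist_coeffs'],float))[0][:,0]
E
python3 - <<'E'
from h import *
a=lambda x,y:(100+x/5-.4,155+y/4.4-.4)
b=lambda x,y:(260+x/5-.4,170+y/5-.4)
L={'box+x+y':(a(288,52),.105),'box-x+y':(a(222,472),.105),'box+x-y':(b(296,62),.105),'box-x-y':(b(258,548),.105),
'dr+x':(a(115,62),.086),'dr-x':(a(52,440),.086),'notchL':(a(95,196),.086),'notchR':(a(78,304),.086),
'tabin':(b(277,399),.1),'tabout':(b(335,401),.1),'lb+x':(b(384,103),.026),'lb-x':(b(355,560),.026),'jarcap':(b(583,240),.075),
'funneltop':((270,145),.125),'smtop':((187,117),.295)}
P={k:pt('top0.npz',*v[0],v[1]) for k,v in L.items()}
for k,p in P.items(): print(k,np.round(p,4))
n=lambda s,t:np.linalg.norm(P[s]-P[t])
print(n('box+x+y','box-x+y'),n('box+x+y','box+x-y'),n('box-x+y','box-x-y'),n('box+x-y','box-x-y'),n('dr+x','dr-x'),n('lb+x','lb-x'),n('tabin','tabout'))
# fit pose on box corners+lb
M=np.array([[.125,.21],[-.125,.21],[.125,-.21],[-.125,-.21],[.125,-.272],[-.125,-.272]])
W=np.array([P[k][:2] for k in('box+x+y','box-x+y','box+x-y','box-x-y','lb+x','lb-x')])
H,S=(M-M.mean(0)).T@(W-W.mean(0)),0
U,S,V=np.linalg.svd(H);R=(U@V).T;t=W.mean(0)-R@M.mean(0)
print('yaw',np.degrees(np.arctan2(R[1,0],R[0,0])),t);print(np.round((W-(M@R.T+t))*1000,1))
for k,p in P.items(): print(k,np.round(R.T@(p[:2]-t),4))
E
```

```text
box+x+y [0.6702 0.1259 0.105 ]
box-x+y [0.4238 0.149  0.105 ]
box+x-y [ 0.6315 -0.2918  0.105 ]
box-x-y [ 0.3847 -0.2686  0.105 ]
dr+x [0.6686 0.2229 0.086 ]
dr-x [0.4415 0.2433 0.086 ]
notchL [0.5865 0.2285 0.086 ]
notchR [0.5217 0.2338 0.086 ]
tabin [ 0.4591 -0.2796  0.1   ]
tabout [ 0.4581 -0.309   0.1   ]
lb+x [ 0.6266 -0.3514  0.026 ]
lb-x [ 0.3794 -0.3302  0.026 ]
jarcap [ 0.5439 -0.4462  0.075 ]
funneltop [ 0.7232 -0.1657  0.125 ]
smtop [0.7352 0.0253 0.295 ]
0.24742347967701905 0.41952892961924104 0.4193381479950584 0.24786707887838924 0.22806299284165846 0.24812343528486808 0.029390874766234025
yaw -5.263768844680889 [ 0.52767044 -0.07088974]
[[-1.2 -0.8]
 [ 1.3 -0.7]
 [-1.4 -0.4]
 [ 0.8 -0. ]
 [-0.6  1.8]
 [ 1.1  0.1]]
box+x+y [0.1238 0.209 ]
box-x+y [-0.1236  0.2094]
box+x-y [ 0.1237 -0.2105]
box-x-y [-0.1242 -0.2099]
dr+x [0.1134 0.3055]
dr-x [-0.1147  0.305 ]
notchL [0.0311 0.3035]
notchR [-0.0339  0.3028]
tabin [-0.0491 -0.2142]
tabout [-0.0474 -0.2435]
lb+x [ 0.1242 -0.2702]
lb-x [-0.1239 -0.2718]
jarcap [ 0.0506 -0.3722]
funneltop [ 0.2034 -0.0765]
smtop [0.1979 0.1148]
```

Corners fit the known sizes within 2 mm: trap at (0.528,-0.071), yaw -5.26°, drawer 77 mm out, tab at trap x≈-0.048. First the gate, then the drawer.

```bash
cat >> h.py <<'E'
YAW=np.radians(-5.264);O=np.array([0.52767,-0.07089])
RT=np.array([[np.cos(YAW),-np.sin(YAW)],[np.sin(YAW),np.cos(YAW)]])
def w(x,y,z): return np.r_[RT@[x,y]+O,z]
def goal(x,y,z):
    from station import r
    from scipy.spatial.transform import Rotation as Ro
    s=r.sense();R=np.array(s['ee_rot']);p=np.array(s['tcp_pos'])
    tx=np.r_[RT[:,0],0];zz=np.array([0,0,-1.])
    G=np.c_[np.cross(tx,zz),tx,zz]
    l=RT.T@(p[:2]-O)
    print('t',s['time_s'],'trap xyz',np.round(np.r_[l,p[2]],4),'F',np.round(s['wrist_force'],1),'grip',round(s['gripper_width'],3))
    print('tool delta now',np.round(R.T@(w(x,y,z)-p),4),'rot',np.round(Ro.from_matrix(R.T@G).as_rotvec(),4),'| after turn',np.round(G.T@(w(x,y,z)-p),4))
E
python3 -c "
from h import *
goal(-0.095,-0.234,0.22)"
```

```text
t 0.15 trap xyz [-0.3121 -0.5624  0.2217] F [-0.2  0.2 -0.3] grip 0.999
tool delta now [-0.3188  0.231   0.0021] rot [ 1.0000e-03 -1.7000e-03  1.9304e+00] | after turn [0.3284 0.2171 0.0017]
```

```bash
sed -i 's/tx=np.r_\[RT\[:,0\],0\]/tx=-np.r_[RT[:,0],0]/' h.py
python3 -m crank '[{"delta_rot":[0,0,0],"linear":[-0.04,0.029,0],"gripper":0},{"delta_rot":[0,0,0],"linear":[-0.04,0.029,0],"gripper":0},{"delta_rot":[0,0,0],"linear":[-0.04,0.029,0],"gripper":0},{"delta_rot":[0,0,0],"linear":[-0.04,0.029,0],"gripper":0},{"delta_rot":[0,0,0],"linear":[-0.04,0.029,0],"gripper":0},{"delta_rot":[0,0,0],"linear":[-0.04,0.029,0],"gripper":0},{"delta_rot":[0,0,0],"linear":[-0.04,0.029,0],"gripper":0},{"delta_rot":[0,0,0],"linear":[-0.039,0.028,0],"gripper":0}]'
python3 -m crank '[{"delta_rot":[0,0,-0.151],"linear":[0,0,0],"gripper":0},{"delta_rot":[0,0,-0.151],"linear":[0,0,0],"gripper":0},{"delta_rot":[0,0,-0.151],"linear":[0,0,0],"gripper":0},{"delta_rot":[0,0,-0.151],"linear":[0,0,0],"gripper":0},{"delta_rot":[0,0,-0.151],"linear":[0,0,0],"gripper":0},{"delta_rot":[0,0,-0.151],"linear":[0,0,0],"gripper":0},{"delta_rot":[0,0,-0.151],"linear":[0,0,0],"gripper":0},{"delta_rot":[0,0,-0.151],"linear":[0,0,0],"gripper":0}]'
python3 - <<'E'
from h import *
goal(-0.095,-0.234,0.07)
from station import capture
for n in("side","top"): cv2.imwrite(f"pics/{n}1.png",capture(n)["img"])
E
```

```text
time_s: 1.15
tcp_pos: [0.4126, -0.294, 0.2225]
ee_rot: [[-0.964, -0.265, -0.0], [-0.265, 0.964, 0.0], [-0.0, 0.0, -1.0]]
wrist_force: [1.3, -0.3, -0.5]
gripper_width: 0.173
time_s: 2.15
tcp_pos: [0.4117, -0.2954, 0.2223]
ee_rot: [[-0.09, -0.996, -0.001], [-0.996, 0.09, 0.0], [-0.0, 0.001, -1.0]]
wrist_force: [0.1, 0.5, -0.3]
gripper_width: 0.002
t 2.15 trap xyz [-0.0949 -0.2342  0.2223] F [ 0.1  0.5 -0.3] grip 0.002
tool delta now [-1.000e-04 -0.000e+00  1.523e-01] rot [0.0006 0.0003 0.0018] | after turn [-2.000e-04  1.000e-04  1.523e-01]
```

View pics/top1.png

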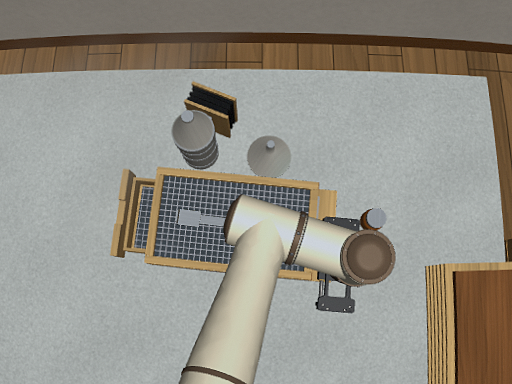

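View pics/side1.png

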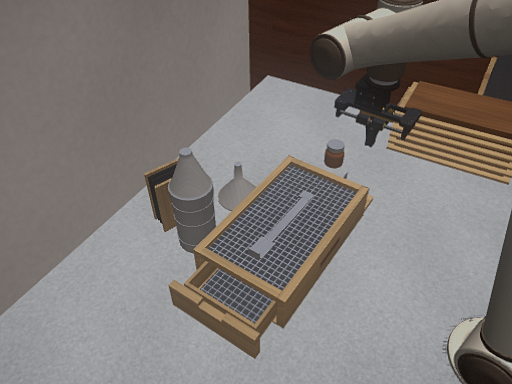

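The gripper hangs over the landing board at about (337,262) in the top view, shut, with the arm well above everything. I'll descend to z≈0.072.

```bash
python3 -m crank '[{"delta_rot":[0,0,0],"linear":[0,0,0.03],"gripper":0},{"delta_rot":[0,0,0],"linear":[0,0,0.03],"gripper":0},{"delta_rot":[0,0,0],"linear":[0,0,0.03],"gripper":0},{"delta_rot":[0,0,0],"linear":[0,0,0.03],"gripper":0},{"delta_rot":[0,0,0],"linear":[0,0,0.02],"gripper":0},{"delta_rot":[0,0,0],"linear":[0,0,0.01],"gripper":0},{"delta_rot":[0,0,0],"linear":[0,0,0],"gripper":0}]'
python3 - <<'E'
from h import *
goal(-0.065,-0.234,0.07)
from station import capture
for n in("wrist","top"):
  i=capture(n)["img"]; cv2.imwrite(f"pics/{n}2.png",i if n=='wrist' else cv2.resize(i[180:330,260:420],None,fx=4,fy=4))
E
```

```text
time_s: 3.12
tcp_pos: [0.4117, -0.2955, 0.0722]
ee_rot: [[-0.096, -0.995, -0.001], [-0.995, 0.096, 0.0], [-0.0, 0.001, -1.0]]
wrist_force: [-0.5, 0.2, -0.1]
gripper_width: 0.003
t 3.125 trap xyz [-0.0949 -0.2343  0.0722] F [-0.5  0.2 -0.1] grip 0.003
tool delta now [-0.0004 -0.0299  0.0022] rot [ 0.0012  0.0002 -0.0042] | after turn [-0.0003 -0.0299  0.0022]
```

View pics/wrist2.png

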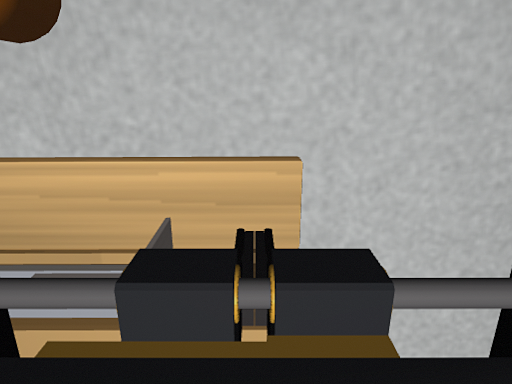

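View pics/top2.png

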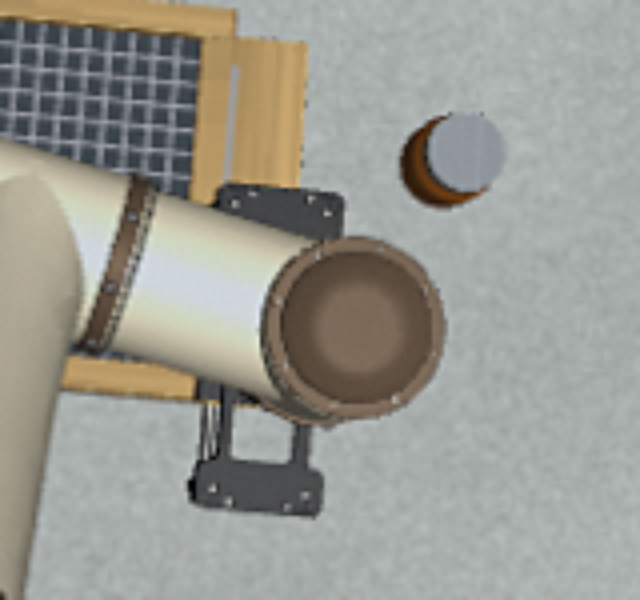

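The wrist view shows the tab at (163,230), left (+x) of the shut fingers at (255,235), with the fingers between the board and tab as intended. Now I push toward +x.

```bash
python3 -m crank '[{"delta_rot":[0,0,0],"linear":[0,-0.008,0],"gripper":0},{"delta_rot":[0,0,0],"linear":[0,-0.008,0],"gripper":0},{"delta_rot":[0,0,0],"linear":[0,-0.005,0],"gripper":0},{"delta_rot":[0,0,0],"linear":[0,-0.005,0],"gripper":0},{"delta_rot":[0,0,0],"linear":[0,-0.004,0],"gripper":0},{"delta_rot":[0,0,0],"linear":[0,-0.004,0],"gripper":0},{"delta_rot":[0,0,0],"linear":[0,-0.004,0],"gripper":0}]'
python3 - <<'E'
from h import *
goal(-0.02,-0.234,0.07)
from station import capture
cv2.imwrite("pics/wrist3.png",capture("wrist")["img"])
E
```

```text
time_s: 4.1
tcp_pos: [0.4495, -0.299, 0.0724]
ee_rot: [[-0.095, -0.995, -0.001], [-0.995, 0.095, 0.0], [-0.0, 0.001, -1.0]]
wrist_force: [-1.3, -0.2, 0.9]
gripper_width: 0.009
t 4.1 trap xyz [-0.0569 -0.2343  0.0724] F [-1.3 -0.2  0.9] grip 0.009
tool delta now [-0.0005 -0.037   0.0024] rot [ 0.0013  0.0003 -0.0032] | after turn [-0.0003 -0.0369  0.0024]
```

View pics/wrist3.png

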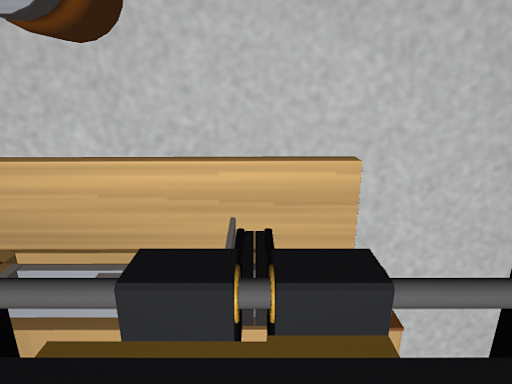

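The tab (232,230) now lies against the finger (240,235), with light contact at 1.3 N. I'll go on.

```bash
python3 -m crank '[{"delta_rot":[0,0,0],"linear":[0,-0.004,0],"gripper":0},{"delta_rot":[0,0,0],"linear":[0,-0.004,0],"gripper":0},{"delta_rot":[0,0,0],"linear":[0,-0.004,0],"gripper":0},{"delta_rot":[0,0,0],"linear":[0,-0.004,0],"gripper":0},{"delta_rot":[0,0,0],"linear":[0,-0.004,0],"gripper":0}]'
python3 -m crank '[{"delta_rot":[0,0,0],"linear":[0,-0.003,0],"gripper":0},{"delta_rot":[0,0,0],"linear":[0,-0.003,0],"gripper":0},{"delta_rot":[0,0,0],"linear":[0,-0.003,0],"gripper":0}]'
python3 - <<'E'
from h import *
goal(-0.02,-0.234,0.07)
from station import capture
cv2.imwrite("pics/wrist4.png",capture("wrist")["img"])
E
```

```text
time_s: 4.78
tcp_pos: [0.4698, -0.301, 0.0725]
ee_rot: [[-0.095, -0.995, -0.0], [-0.995, 0.095, 0.0], [-0.0, 0.0, -1.0]]
wrist_force: [-1.8, 0.1, -0.4]
gripper_width: 0.003
time_s: 5.15
tcp_pos: [0.4787, -0.3018, 0.0725]
ee_rot: [[-0.095, -0.995, -0.0], [-0.995, 0.095, 0.0], [-0.0, 0.0, -1.0]]
wrist_force: [-1.7, -0.4, 0.1]
gripper_width: 0.004
t 5.15 trap xyz [-0.0276 -0.2345  0.0725] F [-1.7 -0.4  0.1] grip 0.004
tool delta now [-0.0005 -0.0076  0.0025] rot [ 0.0002  0.0001 -0.0031] | after turn [-0.0005 -0.0076  0.0025]
```

View pics/wrist4.png

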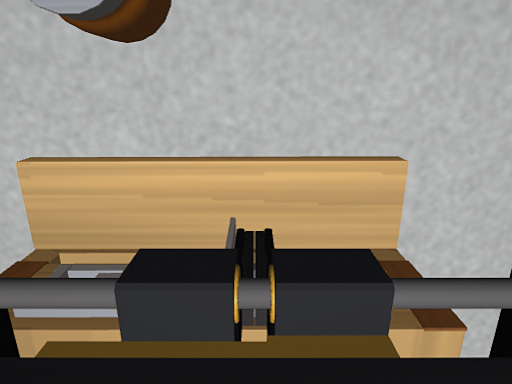

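The gate slides at about 1.7 N, the tab still on the finger at (232,230). I'll continue in small bites.

```bash
python3 -m crank '[{"delta_rot":[0,0,0],"linear":[0,-0.003,0],"gripper":0},{"delta_rot":[0,0,0],"linear":[0,-0.003,0],"gripper":0}]'
python3 -m crank '[{"delta_rot":[0,0,0],"linear":[0,-0.003,0],"gripper":0},{"delta_rot":[0,0,0],"linear":[0,-0.003,0],"gripper":0}]'
```

```text
time_s: 5.45
tcp_pos: [0.4847, -0.3024, 0.0725]
ee_rot: [[-0.095, -0.995, -0.0], [-0.995, 0.095, 0.0], [-0.0, 0.0, -1.0]]
wrist_force: [-1.5, 0.8, -0.3]
gripper_width: 0.002
time_s: 5.7
tcp_pos: [0.4907, -0.303, 0.0725]
ee_rot: [[-0.095, -0.995, -0.0], [-0.995, 0.095, 0.0], [-0.0, 0.0, -1.0]]
wrist_force: [-1.2, 1.0, -0.3]
gripper_width: 0.006
```

```bash
python3 -m crank '[{"delta_rot":[0,0,0],"linear":[0,-0.003,0],"gripper":0},{"delta_rot":[0,0,0],"linear":[0,-0.003,0],"gripper":0}]'
```

```text
time_s: 5.95
tcp_pos: [0.4951, -0.3033, 0.0723]
ee_rot: [[-0.095, -0.995, -0.004], [-0.995, 0.095, 0.001], [-0.001, 0.004, -1.0]]
wrist_force: [-7.8, 1.1, 4.1]
gripper_width: 0.006
```

```bash
python3 -m crank '[{"delta_rot":[0,0,0],"linear":[0,-0.002,0],"gripper":0},{"delta_rot":[0,0,0],"linear":[0,-0.002,0],"gripper":0}]'
```

```text
time_s: 6.2
tcp_pos: [0.4951, -0.3033, 0.0723]
ee_rot: [[-0.096, -0.995, -0.012], [-0.995, 0.096, 0.003], [-0.002, 0.012, -1.0]]
wrist_force: [-14.3, 1.3, 8.4]
gripper_width: 0.009
```

Hard stop: the TCP stands still and the force climbs to 14 N, still below the slip force. I'll back off, rise and look.

```bash
python3 -m crank '[{"delta_rot":[0,0,0],"linear":[0,0.008,0],"gripper":0},{"delta_rot":[0,0,0],"linear":[0,0.01,0],"gripper":0},{"delta_rot":[0,0,0],"linear":[0,0.01,0],"gripper":0},{"delta_rot":[0,0,0],"linear":[0,0.01,0],"gripper":0}]'
python3 -m crank '[{"delta_rot":[0,0,0],"linear":[0,0,-0.03],"gripper":0},{"delta_rot":[0,0,0],"linear":[0,0,-0.04],"gripper":0},{"delta_rot":[0,0,0],"linear":[0,0,-0.04],"gripper":0},{"delta_rot":[0,0,0],"linear":[0,0,-0.04],"gripper":0},{"delta_rot":[0,0,0],"linear":[0,0,-0.03],"gripper":0}]'
python3 - <<'E'
from h import *
goal(-0.07,0.0,0.25)
print(w(0,.345,.25))
from station import capture
cv2.imwrite("pics/wrist5.png",capture("wrist")["img"])
E
```

```text
time_s: 6.7
tcp_pos: [0.4624, -0.3003, 0.0727]
ee_rot: [[-0.095, -0.996, 0.001], [-0.996, 0.095, -0.0], [0.0, -0.001, -1.0]]
wrist_force: [-0.7, 0.8, -0.4]
gripper_width: 0.003
time_s: 7.32
tcp_pos: [0.4627, -0.3005, 0.2546]
ee_rot: [[-0.095, -0.995, 0.002], [-0.996, 0.095, -0.001], [0.001, -0.003, -1.0]]
wrist_force: [-0.7, 0.3, 0.6]
gripper_width: 0.004
t 7.325 trap xyz [-0.0436 -0.2346  0.2546] F [-0.7  0.3  0.6] grip 0.004
tool delta now [-0.2345  0.0271  0.0044] rot [-0.0026 -0.0007 -0.003 ] | after turn [-0.2346  0.0264  0.0046]
[0.559322   0.27265498 0.25      ]
```

View pics/wrist5.png

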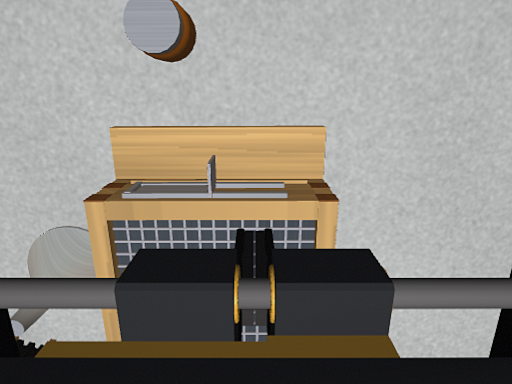

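The tab is now at (212,175) and the gate plate extends left of it over the slot. I'll cross above the box to the drawer end.

```bash
python3 -m crank '[{"delta_rot":[0,0,0],"linear":[-0.055,0,0],"gripper":0},{"delta_rot":[0,0,0],"linear":[-0.058,0,0],"gripper":0},{"delta_rot":[0,0,0],"linear":[-0.058,0,0],"gripper":0},{"delta_rot":[0,0,0],"linear":[-0.058,0,0],"gripper":0},{"delta_rot":[0,0,0],"linear":[-0.058,0,0],"gripper":0},{"delta_rot":[0,0,0],"linear":[-0.058,0,0],"gripper":0},{"delta_rot":[0,0,0],"linear":[-0.058,0,0],"gripper":0},{"delta_rot":[0,0,0],"linear":[-0.058,0,0],"gripper":0},{"delta_rot":[0,0,0],"linear":[-0.058,-0.02,0],"gripper":0},{"delta_rot":[0,0,0],"linear":[-0.055,-0.02,0],"gripper":0}]'
python3 - <<'E'
from h import *
goal(0,0.348,0.05)
from station import capture
c=capture("top");cv2.imwrite("pics/top6.png",c["img"])
cv2.imwrite("pics/c6.png",cv2.resize(c["img"][170:290,260:400],None,fx=5,fy=5,interpolation=cv2.INTER_CUBIC))
E
```

```text
time_s: 8.62
tcp_pos: [0.5571, 0.2692, 0.2526]
ee_rot: [[-0.094, -0.996, 0.001], [-0.996, 0.094, 0.0], [-0.0, -0.001, -1.0]]
wrist_force: [0.7, -0.5, 0.6]
gripper_width: 0.009
t 8.625 trap xyz [-0.0019  0.3414  0.2526] F [ 0.7 -0.5  0.6] grip 0.009
tool delta now [-0.0066 -0.0018  0.2026] rot [-0.0006  0.0005 -0.0021] | after turn [-0.0066 -0.0019  0.2026]
```

View pics/top6.png

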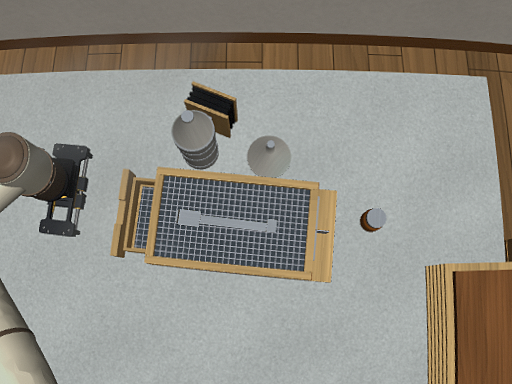

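View pics/c6.png

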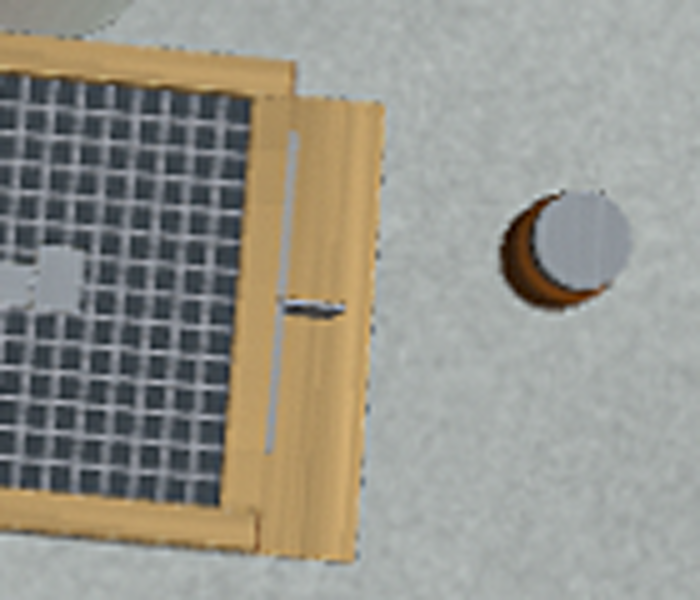

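The trap and bystanders are unmoved, and the tab has moved from row 399 to 309 in the crop (about 46 mm). Now down in front of the drawer.

```bash
python3 -m crank '[{"delta_rot":[0,0,0],"linear":[-0.006,-0.002,0.02],"gripper":0},{"delta_rot":[0,0,0],"linear":[0,0,0.04],"gripper":0},{"delta_rot":[0,0,0],"linear":[0,0,0.04],"gripper":0},{"delta_rot":[0,0,0],"linear":[0,0,0.04],"gripper":0},{"delta_rot":[0,0,0],"linear":[0,0,0.03],"gripper":0},{"delta_rot":[0,0,0],"linear":[0,0,0.02],"gripper":0},{"delta_rot":[0,0,0],"linear":[0,0,0.01],"gripper":0}]'
python3 - <<'E'
from h import *
goal(0,0.24,0.052)
from station import capture
cv2.imwrite("pics/side7.png",capture("side")["img"])
E
```

```text
time_s: 9.55
tcp_pos: [0.5587, 0.2722, 0.051]
ee_rot: [[-0.095, -0.995, -0.002], [-0.995, 0.095, -0.001], [0.002, 0.002, -1.0]]
wrist_force: [-0.3, 0.3, -0.3]
gripper_width: 0.005
t 9.55 trap xyz [-0.0006  0.3445  0.051 ] F [-0.3  0.3 -0.3] grip 0.005
tool delta now [ 0.1045 -0.0009 -0.0008] rot [ 0.0017 -0.0015 -0.0033] | after turn [ 0.1045 -0.0006 -0.001 ]
```

View pics/side7.png

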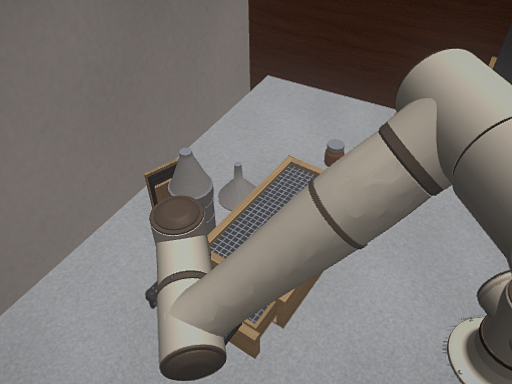

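The side view shows the gripper in front of the drawer, with the arm hiding the contact; the smoker is well clear by coordinates. I'll push toward -y.

```bash
python3 -m crank '[{"delta_rot":[0,0,0],"linear":[0.008,0,0],"gripper":0},{"delta_rot":[0,0,0],"linear":[0.008,0,0],"gripper":0},{"delta_rot":[0,0,0],"linear":[0.005,0,0],"gripper":0},{"delta_rot":[0,0,0],"linear":[0.004,0,0],"gripper":0},{"delta_rot":[0,0,0],"linear":[0.004,0,0],"gripper":0},{"delta_rot":[0,0,0],"linear":[0.004,0,0],"gripper":0},{"delta_rot":[0,0,0],"linear":[0.004,0,0],"gripper":0}]'
python3 - <<'E'
from h import *
goal(0,0.24,0.052)
from station import capture
cv2.imwrite("pics/wrist8.png",capture("wrist")["img"])
c=capture("top")["img"];cv2.imwrite("pics/c8.png",cv2.resize(c[130:290,0:200],None,fx=3.7,fy=3.7,interpolation=cv2.INTER_CUBIC))
E
```

```text
time_s: 10.48
tcp_pos: [0.5563, 0.2366, 0.0529]
ee_rot: [[-0.094, -0.996, 0.001], [-0.996, 0.094, 0.001], [-0.001, -0.001, -1.0]]
wrist_force: [-1.4, 2.5, 1.3]
gripper_width: 0.004
t 10.475 trap xyz [3.000e-04 3.088e-01 5.290e-02] F [-1.4  2.5  1.3] grip 0.004
tool delta now [0.0688 0.0002 0.0009] rot [-0.001   0.001  -0.0026] | after turn [0.0688 0.0003 0.0009]
```

View pics/wrist8.png

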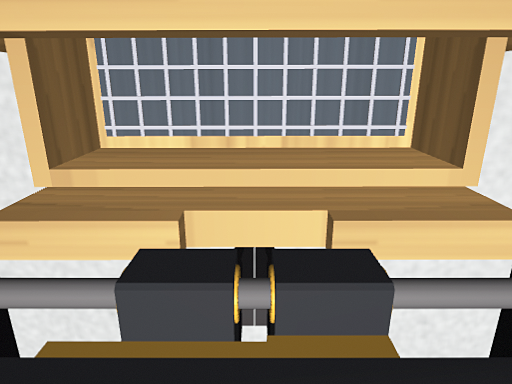

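View pics/c8.png

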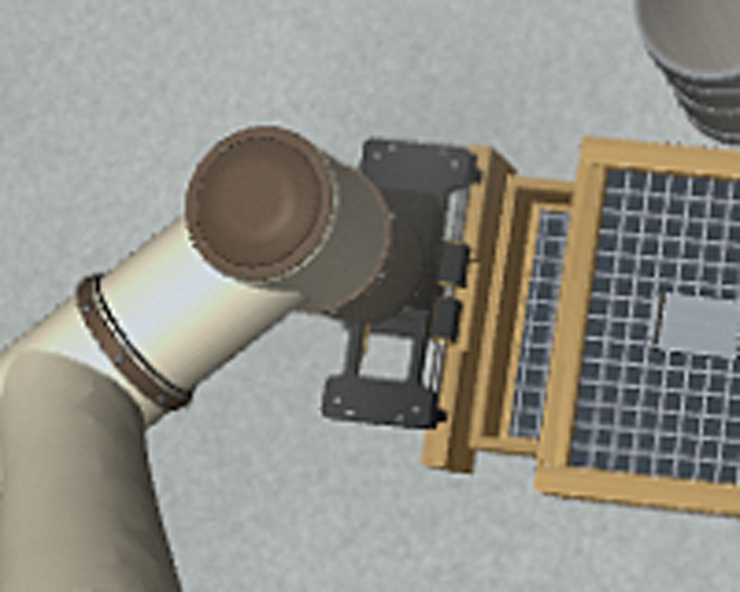

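The fingertips press centrally below the finger notch (255,240) at 2.5 N. I'll keep pushing.

```bash
python3 -m crank '[{"delta_rot":[0,0,0],"linear":[0.006,0,0],"gripper":0},{"delta_rot":[0,0,0],"linear":[0.006,0,0],"gripper":0},{"delta_rot":[0,0,0],"linear":[0.006,0,0],"gripper":0},{"delta_rot":[0,0,0],"linear":[0.006,0,0],"gripper":0},{"delta_rot":[0,0,0],"linear":[0.006,0,0],"gripper":0}]'
python3 -m crank '[{"delta_rot":[0,0,0],"linear":[0.006,0,0],"gripper":0},{"delta_rot":[0,0,0],"linear":[0.006,0,0],"gripper":0},{"delta_rot":[0,0,0],"linear":[0.005,0,0],"gripper":0},{"delta_rot":[0,0,0],"linear":[0.004,0,0],"gripper":0}]'
python3 -c "
from h import *
goal(0,0.238,0.052)"
```

```text
time_s: 11.2
tcp_pos: [0.5534, 0.206, 0.0527]
ee_rot: [[-0.095, -0.995, 0.001], [-0.995, 0.095, 0.0], [-0.0, -0.001, -1.0]]
wrist_force: [2.1, 2.5, 1.1]
gripper_width: 0.003
time_s: 11.7
tcp_pos: [0.5511, 0.1851, 0.0525]
ee_rot: [[-0.095, -0.995, -0.0], [-0.995, 0.095, -0.0], [0.0, 0.0, -1.0]]
wrist_force: [1.8, 1.9, 0.9]
gripper_width: 0.007
t 11.7 trap xyz [-2.00e-04  2.57e-01  5.25e-02] F [1.8 1.9 0.9] grip 0.007
tool delta now [ 0.019  -0.0002  0.0005] rot [ 0.0001 -0.0001 -0.0033] | after turn [ 0.019  -0.0002  0.0005]
```

```bash
python3 -m crank '[{"delta_rot":[0,0,0],"linear":[0.004,0,0],"gripper":0},{"delta_rot":[0,0,0],"linear":[0.004,0,0],"gripper":0},{"delta_rot":[0,0,0],"linear":[0.003,0,0],"gripper":0}]'
python3 -m crank '[{"delta_rot":[0,0,0],"linear":[0.003,0,0],"gripper":0}]'
```

```text
time_s: 12.08
tcp_pos: [0.55, 0.1742, 0.0525]
ee_rot: [[-0.095, -0.995, -0.0], [-0.995, 0.095, -0.0], [0.0, 0.0, -1.0]]
wrist_force: [1.8, 1.1, 0.8]
gripper_width: 0.007
time_s: 12.2
tcp_pos: [0.5498, 0.1713, 0.0525]
ee_rot: [[-0.095, -0.995, -0.0], [-0.995, 0.095, -0.0], [0.0, 0.0, -1.0]]
wrist_force: [1.4, 2.0, 0.4]
gripper_width: 0.005
```

```bash
python3 -m crank '[{"delta_rot":[0,0,0],"linear":[0.003,0,0],"gripper":0}]'
```

```text
time_s: 12.32
tcp_pos: [0.5495, 0.1684, 0.0525]
ee_rot: [[-0.095, -0.995, 0.0], [-0.995, 0.095, 0.0], [-0.0, -0.0, -1.0]]
wrist_force: [0.4, 5.5, 2.2]
gripper_width: 0.003
```

```bash
python3 -m crank '[{"delta_rot":[0,0,0],"linear":[0.002,0,0],"gripper":0},{"delta_rot":[0,0,0],"linear":[0.001,0,0],"gripper":0}]'
python3 -c "
from h import *
goal(0,0.238,0.052)"
```

```text
time_s: 12.58
tcp_pos: [0.5496, 0.1683, 0.0526]
ee_rot: [[-0.095, -0.995, 0.002], [-0.995, 0.095, 0.005], [-0.005, -0.002, -1.0]]
wrist_force: [-2.0, 13.0, -1.6]
gripper_width: 0.006
t 12.575 trap xyz [-1.000e-04  2.402e-01  5.260e-02] F [-2.  13.  -1.6] grip 0.006
tool delta now [ 0.0022 -0.0001  0.0006] rot [-0.0018  0.0049 -0.0035] | after turn [ 0.0022 -0.0001  0.0006]
```

The drawer is stopped at TCP y=0.240 against the expected 0.238, with 13 N. I'll back off, rise and check.

```bash
python3 -m crank '[{"delta_rot":[0,0,0],"linear":[-0.01,0,0],"gripper":0},{"delta_rot":[0,0,0],"linear":[-0.02,0,0],"gripper":0},{"delta_rot":[0,0,0],"linear":[-0.03,0,0],"gripper":0},{"delta_rot":[0,0,0],"linear":[-0.03,0,-0.03],"gripper":0},{"delta_rot":[0,0,0],"linear":[-0.03,0,-0.04],"gripper":0},{"delta_rot":[0,0,0],"linear":[0,0,-0.05],"gripper":0},{"delta_rot":[0,0,0],"linear":[0,0,-0.05],"gripper":0},{"delta_rot":[0,0,0],"linear":[0,0,0],"gripper":0}]'
python3 - <<'E'
from h import *
from station import capture
c=capture("top");cv2.imwrite("pics/top9.png",c["img"]);np.savez("top9.npz",**{k:np.array(v) for k,v in c.items()})
i=c["img"]
cv2.imwrite("pics/c9.png",cv2.resize(i[155:290,100:260],None,fx=5,fy=4.4,interpolation=cv2.INTER_CUBIC))
cv2.imwrite("pics/c9b.png",cv2.resize(i[170:290,260:400],None,fx=5,fy=5,interpolation=cv2.INTER_CUBIC))
E
```

```text
time_s: 13.58
tcp_pos: [0.5624, 0.2867, 0.2276]
ee_rot: [[-0.094, -0.996, 0.008], [-0.996, 0.094, 0.005], [-0.005, -0.007, -1.0]]
wrist_force: [-0.6, -0.9, -0.5]
gripper_width: 0.007
```

View pics/top9.png

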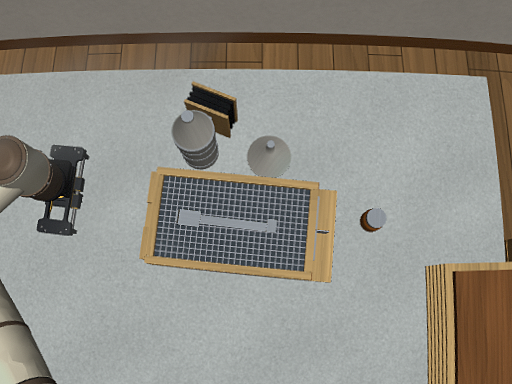

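View pics/c9.png

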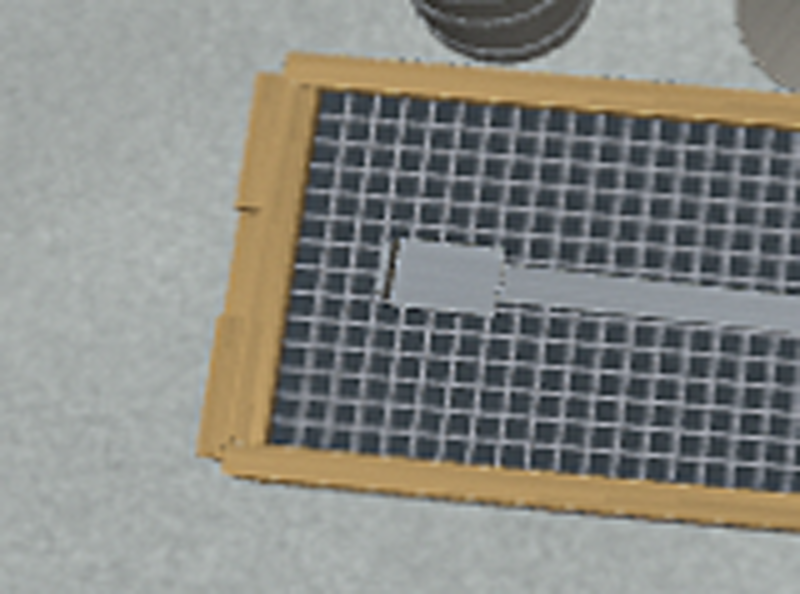

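View pics/c9b.png

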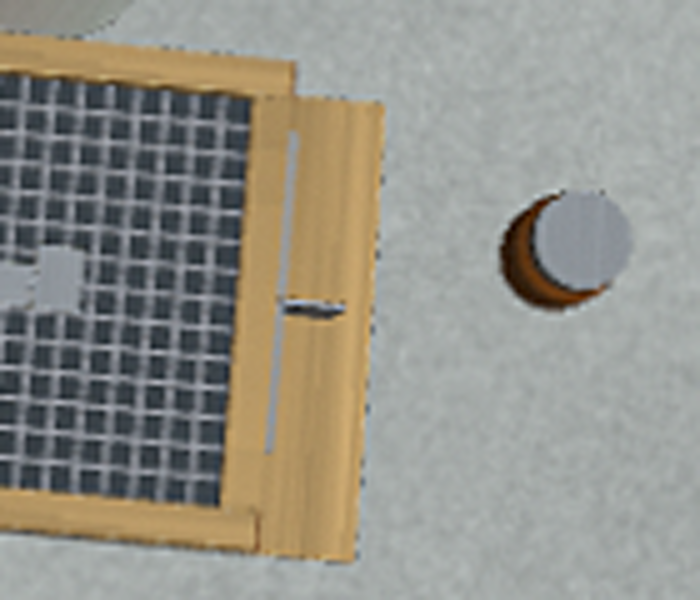

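```bash
python3 - <<'E'
from h import *
a=lambda x,y:(100+x/5-.4,155+y/4.4-.4)
b=lambda x,y:(260+x/5-.4,170+y/5-.4)
for k,q,z in [('face+x',a(257,72),.086),('face-x',a(198,455),.086),('tabin',b(283,309),.1),('tabout',b(343,310),.1),('rail+',b(293,130),.1),('rail-',b(268,452),.1)]:
    print(k,np.round(RT.T@(pt('top9.npz',*q,z)[:2]-O),4))
from station import r,capture
s=r.sense();print(s['time_s'],np.abs(s['joint_velocities']).max())
i=capture("side")["img"];cv2.imwrite("pics/side9.png",i)
E
```

```text
face+x [0.1145 0.2282]
face-x [-0.1147  0.2275]
tabin [-0.0034 -0.2137]
tabout [-0.0011 -0.2442]
rail+ [ 0.089  -0.2121]
rail- [-0.076  -0.2117]
13.625 3.859397471968957
```

View pics/side9.png

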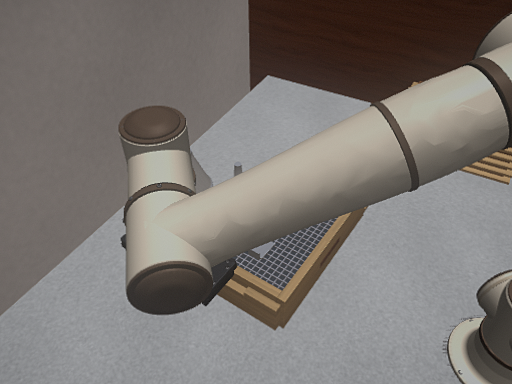

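The face is 228 mm out (home is 228.5). The tab is at x≈-2 mm, so an 80 mm gate would reach about 10 mm short of the rail end. I'll hand in.

```bash
python3 -m crank '[{"delta_rot":[0,0,0],"linear":[0,0,0],"gripper":0},{"delta_rot":[0,0,0],"linear":[0,0,0],"gripper":0}]'; python3 -c "
from station import workorder
print(workorder.finish_job())"
```

```text
time_s: 13.92
tcp_pos: [0.5602, 0.2846, 0.2209]
ee_rot: [[-0.095, -0.995, -0.002], [-0.995, 0.095, -0.002], [0.002, 0.002, -1.0]]
wrist_force: [0.3, 0.3, 0.1]
gripper_width: 0.006
the job is handed in; nothing more can be done
None
```

I closed the bypass gate and the drawer with the shut fingertips, then backed the arm clear and handed the job in at about 14 s of the 56 s allowed. The hand-in gives no verdict, so what follows are my own last checks.

- **Gate:** it slid about 46 mm across and then stopped dead, with the push rising to about 14 N. I read that as the stop, because the tab ended at about x = -2 mm and an 80 mm gate from there fits the rail. I inferred the covered slot from this; I did not see it directly.
- **Drawer:** it stopped dead at about 13 N. The top view puts its front at about 228 mm from the trap's origin, against 228.5 mm when home.
- **Trap and bystanders:** in the top view before and after, the trap, smoker, funnel, jar and hive tool showed no visible movement. Both pushes stayed below the 20 N at which the trap slides.
- **Robot:** it was clear of everything at the end, with the wrist force near zero. The final side view could not confirm the smoker or jar because the arm hid them.

No check failed. The fingers stopped 2 mm before the drawer position I had worked out, which is within the calibration error.

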